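# Reload the sample row in reverse order

### The arm

A 6-joint arm with a two-finger parallel gripper is mounted at the origin on a cart in front of the work surface, level with it; the furniture and walls round the work are solid. World frame = base frame: x ahead of the robot, y to its left, z up, the work surface at z = 0. Lengths are in m, angles in rad, forces in N, time in s.
With the tool pointing down it reaches from about 0.325 to 0.775 m from the base axis. Payload 5.5 kg.
Tool frame: the origin (TCP) lies midway between the tips of the shut fingers; the grasp point (between the pads) lies 19 mm behind it (manip.pinch_z is the distance from the TCP to the grasp point, in m); z points along the fingers, y is the line along which they close (so a half turn about z gives the same grasp; the last joint's range is limited). The gripper opens to 88 mm and grips with 3 to 60 N. Pads are 20 mm wide; open, the fingers measure 115 mm over their backs; the gripper's body (75 mm by 178 mm) begins 61 mm behind the grasp point.
Start: joints at [-1.191, 0.091, 1.231, -0, 1.82, -0.057], TCP at [0.254, -0.544, 0.197] pointing down, gripper open.
Joint ranges: [-2.87, 2.87], [-0.86, 2.18], [0.17, 2.46], [-1.51, 4.65], [0.06, 2.69], [-2.65, 2.65]. Speed limits (rad/s): [2.57, 2.57, 3.01, 3.14, 3.14, 3.14].

### API

Orientations are given as a unit quaternion [w, x, y, z].
In Python, from station import manip gives the robot as it stands. Calls block until the motion is done:
- manip.move_pose(position, orientation): joint-space move of the TCP to a pose.
- manip.move_linear(position, orientation=None, max_speed=0.15, threshold=None): straight line of the TCP; orientation=None keeps the orientation; max_speed is the mean speed in m/s. With threshold (N) it stops when the force on the tool has changed by that much, and returns True; else False.
- manip.movej(angles): joint-space move.
- manip.grip(opening, grasp_force=None): finger opening in m; grasp_force is the grip in N (None keeps the last); returns when the fingers have stopped.
- manip.hold(seconds).
- manip.ik(position, orientation): joint angles nearest the present ones, or None.
- manip.read_state(): the state.
- manip.read_camera(name): name is "scene" or "top" or "wrist"; returns a dict with "img" (480x640x3 uint8, blue, green, red), "depth" (480x640 float32, m along the optical axis (not along the pixel's ray), 0 where there is no reading), "camera_matrix" (3x3 intrinsics, pixels), "dist" ([k1, k2, p1, p2, k3] as OpenCV has them; the pictures are not rectified), "rvec" (rotation vector, rad) and "tvec" (3), from world to camera coordinates, as OpenCV has them. Camera axes: x right, y down, z forward; pixel columns grow to the right and rows downward; lengths in m; the calibration is good to about 2 mm. A picture is of the moment at which its call begins.
A pose or a line that the arm cannot do raises manip.PlanningError and nothing moves.
- manip.finish_job(): hands the job in; it is judged then, once.
The state is a dict: "t": time; "joints": joint angles; "qd": joint speeds; "joint_efforts": joint torques, N m; "tool_pos": TCP position; "ee_rot": TCP orientation; "wrist_force": force on the tool from outside, world axes, zero at the start; "ft_torque": the same for the moment, N m; "grip_width": finger opening in m; "grip_force": force on a finger pad.
Only numpy, scipy, OpenCV 4.12 (cv2) and the standard library are available. Lean on these libraries where they do the work, as an engineer would, in place of code of your own. Each camera call takes 0.05 s, during which the arm holds its last target. There are 200 camera calls.

### The job

Move the four capped sample bottles from the holders on the aluminium rail into the four pockets of the black carrier, one to a pocket, in reverse order: the bottle that stood farthest left on the rail (seen from the robot) goes into the carrier's rightmost pocket, the next one into the pocket beside it, and so on. Never tip a bottle over, and leave all four standing upright on the pocket floors.

Things in the scene. Friction and masses are not known exactly. Their poses are not given: they have to be found in the camera images.
- rail_rack: Fixed aluminium rail, 62 x 236 x 6 mm, that carries the four grey holders in a row. Origin: centre of its underside, on the worktop. Its y axis runs along the row and points to the robot's left (turned up to 0.35 rad), z up. The holders' centres stand at y = +84, +28, -28, -84 mm on it (56 mm apart).
- carrier: Fixed black carrier, 66 x 236 mm, four square open pockets in a row, empty, a white disc on each floor. Walls reach 18 mm, pocket floors 4 mm above the worktop. Origin: centre of its underside. y runs along the row to the robot's left (turned up to 0.35 rad), z up. Pocket centres x = 0, y = +84, +28, -28, -84 mm; pockets 51 mm along, 50 mm across the row. Stands left or right of the rail.
- holder_red: Fixed grey open square cup, 52 x 52 x 18 mm, walls 3 mm, a red tab on its robot-facing side; the red-capped bottle starts in it. On the rail; rim 24 mm above the worktop. Origin: centre of its underside, 6 mm above the worktop; inner floor 3 mm above the origin (9 mm above the worktop); axes parallel to the rail's. Its place on the rail varies.
- holder_yellow: Fixed grey open square cup, 52 x 52 x 18 mm, walls 3 mm, a yellow tab on its robot-facing side; the yellow-capped bottle starts in it. On the rail; rim 24 mm above the worktop. Origin: centre of its underside, 6 mm above the worktop; inner floor 3 mm above the origin (9 mm above the worktop); axes parallel to the rail's. Its place on the rail varies.
- holder_green: Fixed grey open square cup, 52 x 52 x 18 mm, walls 3 mm, a green tab on its robot-facing side; the green-capped bottle starts in it. On the rail; rim 24 mm above the worktop. Origin: centre of its underside, 6 mm above the worktop; inner floor 3 mm above the origin (9 mm above the worktop); axes parallel to the rail's. Its place on the rail varies.
- holder_blue: Fixed grey open square cup, 52 x 52 x 18 mm, walls 3 mm, a blue tab on its robot-facing side; the blue-capped bottle starts in it. On the rail; rim 24 mm above the worktop. Origin: centre of its underside, 6 mm above the worktop; inner floor 3 mm above the origin (9 mm above the worktop); axes parallel to the rail's. Its place on the rail varies.
- bottle_red: Loose upright sample bottle, amber glass with paper label and red screw cap; round, 28 mm in diameter (body and cap), 65 mm tall, about 40 to 85 g. Origin: centre of its underside; z is its axis. The cap spans 49 to 65 mm above the origin.
- bottle_yellow: Loose upright sample bottle, amber glass with paper label and yellow screw cap; round, 28 mm in diameter (body and cap), 65 mm tall, about 40 to 85 g. Origin: centre of its underside; z is its axis. The cap spans 49 to 65 mm above the origin.
- bottle_green: Loose upright sample bottle, amber glass with paper label and green screw cap; round, 28 mm in diameter (body and cap), 65 mm tall, about 40 to 85 g. Origin: centre of its underside; z is its axis. The cap spans 49 to 65 mm above the origin.
- bottle_blue: Loose upright sample bottle, amber glass with paper label and blue screw cap; round, 28 mm in diameter (body and cap), 65 mm tall, about 40 to 85 g. Origin: centre of its underside; z is its axis. The cap spans 49 to 65 mm above the origin.

How it is judged:
At the end, for the whole second after the job is handed in: Each bottle stands in the pocket that mirrors its holder's place on the rail (leftmost to rightmost): within 15 mm of the pocket centre along and across the row, underside within 6 mm of the floor height, tilted under 0.12 rad, slower than 0.02 m/s (((y of holder_red in the frame of rail_rack between 0.064 and 0.104 m and y of bottle_red in the frame of carrier between -0.099 and -0.069 m) or (y of holder_red in the frame of rail_rack between 0.008 and 0.048 m and y of bottle_red in the frame of carrier between -0.043 and -0.013 m) or (y of holder_red in the frame of rail_rack between -0.048 and -0.008 m and y of bottle_red in the frame of carrier between 0.013 and 0.043 m) or (y of holder_red in the frame of rail_rack between -0.104 and -0.064 m and y of bottle_red in the frame of carrier between 0.069 and 0.099 m)) and x of bottle_red in the frame of carrier between -0.015 and 0.015 m and z of bottle_red in the frame of carrier between -0.002 and 0.01 m and angle between each of bottle_red, bottle_yellow, bottle_green, bottle_blue's own z axis and vertical below 0.12 rad and linear speed of each of bottle_red, bottle_yellow, bottle_green, bottle_blue below 0.02 m/s and ((y of holder_yellow in the frame of rail_rack between 0.064 and 0.104 m and y of bottle_yellow in the frame of carrier between -0.099 and -0.069 m) or (y of holder_yellow in the frame of rail_rack between 0.008 and 0.048 m and y of bottle_yellow in the frame of carrier between -0.043 and -0.013 m) or (y of holder_yellow in the frame of rail_rack between -0.048 and -0.008 m and y of bottle_yellow in the frame of carrier between 0.013 and 0.043 m) or (y of holder_yellow in the frame of rail_rack between -0.104 and -0.064 m and y of bottle_yellow in the frame of carrier between 0.069 and 0.099 m)) and x of bottle_yellow in the frame of carrier between -0.015 and 0.015 m and z of bottle_yellow in the frame of carrier between -0.002 and 0.01 m and ((y of holder_green in the frame of rail_rack between 0.064 and 0.104 m and y of bottle_green in the frame of carrier between -0.099 and -0.069 m) or (y of holder_green in the frame of rail_rack between 0.008 and 0.048 m and y of bottle_green in the frame of carrier between -0.043 and -0.013 m) or (y of holder_green in the frame of rail_rack between -0.048 and -0.008 m and y of bottle_green in the frame of carrier between 0.013 and 0.043 m) or (y of holder_green in the frame of rail_rack between -0.104 and -0.064 m and y of bottle_green in the frame of carrier between 0.069 and 0.099 m)) and x of bottle_green in the frame of carrier between -0.015 and 0.015 m and z of bottle_green in the frame of carrier between -0.002 and 0.01 m and ((y of holder_blue in the frame of rail_rack between 0.064 and 0.104 m and y of bottle_blue in the frame of carrier between -0.099 and -0.069 m) or (y of holder_blue in the frame of rail_rack between 0.008 and 0.048 m and y of bottle_blue in the frame of carrier between -0.043 and -0.013 m) or (y of holder_blue in the frame of rail_rack between -0.048 and -0.008 m and y of bottle_blue in the frame of carrier between 0.013 and 0.043 m) or (y of holder_blue in the frame of rail_rack between -0.104 and -0.064 m and y of bottle_blue in the frame of carrier between 0.069 and 0.099 m)) and x of bottle_blue in the frame of carrier between -0.015 and 0.015 m and z of bottle_blue in the frame of carrier between -0.002 and 0.01 m); the robot touches nothing.
It fails at once if a bottle is tipped over (more than 0.8 rad from upright) (angle between any of bottle_red, bottle_yellow, bottle_green, bottle_blue's own z axis and vertical above 0.8 rad).
It also fails if it takes over 112 s, if anything falls off the work surface, if the arm or the gripper's body presses on something with over 40 N, if the wrist force passes 120 N, or if a joint passes its speed limit or range.

## Working session

There is one attempt and no reset: what is moved stays moved. The work goes in short steps, each a Python script; the robot and the scene stay as the last script left them, time stands still between calls to the robot, and variables do not carry over. Pictures are saved under pics/ and viewed, at most 14 in all, crops included, and the job is handed in when it is done.

```bash
mkdir -p pics; ls; python3 - <<'E'
from station import manip
import cv2
for n in("top","scene"):
    c=manip.read_camera(n); cv2.imwrite(f"pics/{n}0.png",c["img"])
    R=cv2.Rodrigues(c["rvec"])[0]; print(n,(-R.T@c["tvec"].ravel()).round(3),c["camera_matrix"][0,0],c["dist"])
E
```

```text
pics
top [ 0.425 -0.004  0.941] 520.015739132975 [-0.093071  0.        0.        0.        0.      ]
scene [0.096 0.422 0.646] 471.34719482707754 [0.02664238 0.         0.         0.         0.        ]
```

View pics/top0.png

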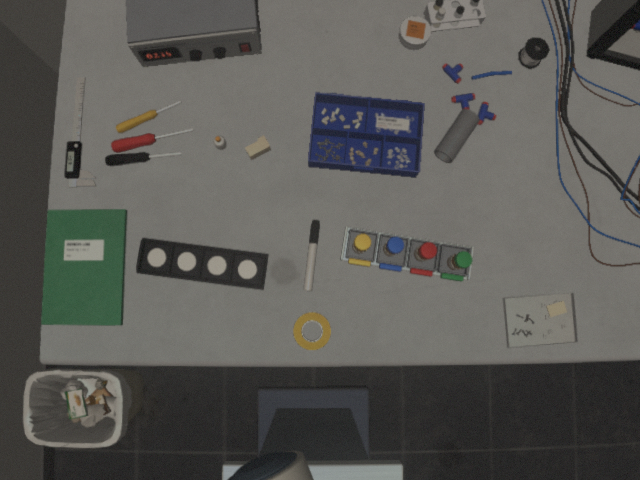

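View pics/scene0.png

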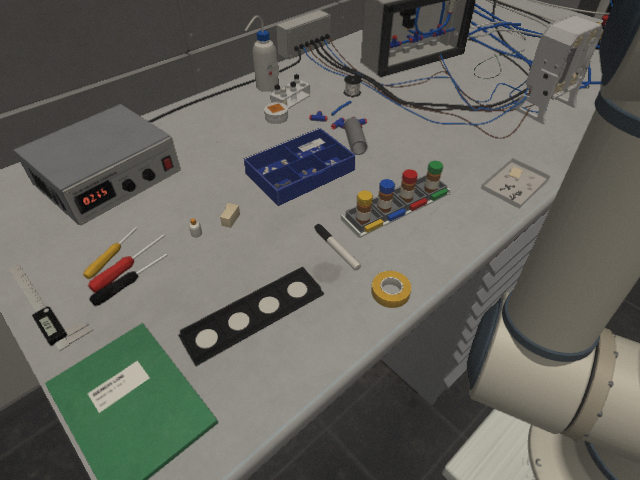

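The top view shows the rail at about (408,253), with yellow (362,242), blue (395,245), red (427,250) and green (463,259) from left to right. The carrier is on the left, with discs at (157,257), (187,261), (217,265) and (247,269). The scene view confirms this order and shows the bottles upright. The pen and the tape roll lie low between the two.

```bash
cat > h.py <<'E'
from station import manip
import cv2, numpy as np
def ray(c,uv,z):
    R=cv2.Rodrigues(c["rvec"])[0]; o=-R.T@c["tvec"].ravel()
    p=cv2.undistortPoints(np.float64([[uv]]),c["camera_matrix"],c["dist"])[0,0]
    d=R.T@np.r_[p,1]; return o+d*(z-o[2])/d[2]
def world(c):
    v,u=np.nonzero(c["depth"]); d=c["depth"][v,u]
    p=cv2.undistortPoints(np.stack([u,v],1)[:,None].astype(float),c["camera_matrix"],c["dist"])[:,0]
    P=np.c_[p,np.ones(len(p))]*d[:,None]
    R=cv2.Rodrigues(c["rvec"])[0]; W=np.full(c["img"].shape,np.nan); W[v,u]=(P-c["tvec"].ravel())@R; return W
HUE={"yellow":(18,32),"blue":(105,122),"red":(172,184),"green":(50,85)}
def hsvmask(im,col):
    h=cv2.cvtColor(im,cv2.COLOR_BGR2HSV).astype(int); H=h[...,0]
    a,b=HUE[col]; m=((H>=a)&(H<=b))|((H+180>=a)&(H+180<=b))
    return m&(h[...,1]>120)&(h[...,2]>60)
def caps(c,box=None,zmin=.066,zmax=.085):
    W=world(c); out={}
    for k in HUE:
        m=hsvmask(c["img"],k)&(W[...,2]>zmin)&(W[...,2]<zmax)
        if box: b=np.zeros_like(m); b[box[1]:box[3],box[0]:box[2]]=1; m&=b
        n,l,s,_=cv2.connectedComponentsWithStats(m.astype(np.uint8))
        if n<2: continue
        i=1+s[1:,4].argmax(); pts=np.argwhere(l==i)[:,::-1].astype(np.float32)
        (u,v),r=cv2.minEnclosingCircle(pts); cu,cv=pts.mean(0); z=np.median(W[l==i][:,2])
        out[k]=(ray(c,(cu,cv),z),ray(c,(u,v),z)[:2],s[i,4],r)
    return out
E
python3 - <<'E'
from h import *
np.set_printoptions(precision=4,suppress=True)
c=manip.read_camera("top")
for k,v in caps(c,(335,220,480,285)).items(): print(k,*v)
# same via scene camera
s=manip.read_camera("scene")
for k,v in caps(s,(340,150,455,235),.07).items(): print("scene",k,v[0],v[2])
hs=cv2.cvtColor(c["img"],cv2.COLOR_BGR2HSV)
m=((hs[...,2]>140)&(hs[...,1]<60)).astype(np.uint8); b=np.zeros_like(m); b[235:295,135:270]=1; m&=b
n,l,st,ce=cv2.connectedComponentsWithStats(m)
D=np.array([ray(c,ce[i],.004) for i in range(1,n) if st[i,4]>100]); D=D[np.argsort(-D[:,1])]
print(D,[st[i,4] for i in range(1,n)],np.linalg.norm(np.diff(D,axis=0),axis=1))
# holder tabs -> rail frame
W=world(c)
for k in HUE:
    m=hsvmask(c["img"],k)&(W[...,2]<.035); b=np.zeros_like(m); b[225:290,335:480]=1; m&=b
    n,l,st,ce=cv2.connectedComponentsWithStats(m.astype(np.uint8)); i=1+st[1:,4].argmax()
    print("tab",k,ray(c,ce[i],np.nanmedian(W[l==i][:,2])),st[i,4])
r=manip.read_state(); print(r["ee_rot"],manip.pinch_z)
E
```

```text
yellow [ 0.5346 -0.086   0.0737] [ 0.5344 -0.0862] 212 8.310484886169434
blue [ 0.5298 -0.1416  0.0736] [ 0.5299 -0.1413] 189 7.915912628173828
red [ 0.5199 -0.1969  0.0734] [ 0.5198 -0.1971] 204 8.208463668823242
green [ 0.5037 -0.263   0.0745] [ 0.5038 -0.2604] 20 4.743516445159912
scene yellow [ 0.5332 -0.0831  0.0725] 120
scene blue [ 0.5285 -0.1389  0.0725] 111
scene red [ 0.5191 -0.1941  0.072 ] 99
scene green [ 0.5033 -0.2546  0.0719] 81
[[0.5167 0.2827 0.004 ]
 [0.5094 0.2275 0.004 ]
 [0.5022 0.1715 0.004 ]
 [0.4948 0.1165 0.004 ]] [np.int32(219), np.int32(233), np.int32(232), np.int32(238)] [0.0556 0.0565 0.0556]
tab yellow [ 0.5057 -0.0846  0.0216] 108
tab blue [ 0.4965 -0.1398  0.0218] 85
tab red [ 0.4874 -0.1949  0.0217] 107
tab green [ 0.4769 -0.2643  0.0219] 4
[-0.0006  0.9762  0.2167 -0.0001] 0.0187
```

```bash
cat >> h.py <<'E'
HUE["green"]=(45,95)
def hsvmask(im,col):
    h=cv2.cvtColor(im,cv2.COLOR_BGR2HSV).astype(int); H=h[...,0]
    a,b=HUE[col]; m=((H>=a)&(H<=b))|((H+180>=a)&(H+180<=b))
    return m&(h[...,1]>90)&(h[...,2]>30)
YR,YC=-.164,-.131
D=np.array([[.5167,.2827],[.5094,.2275],[.5022,.1715],[.4948,.1165]])  # left to right
PZ=manip.pinch_z
def quat(yaw):   # z down, closing line along row's x axis; nearest variant for the wrist
    from scipy.spatial.transform import Rotation as Ro
    qs=[]
    for s in (1,-1):
        y=s*np.array([np.cos(yaw),np.sin(yaw),0]); z=np.array([0,0,-1.]); x=np.cross(y,z)
        q=Ro.from_matrix(np.c_[x,y,z]).as_quat(); qs.append(q[[3,0,1,2]])
    return qs
def best(p,yaw):
    r=[(abs(j[5]),list(q)) for q in quat(yaw) if (j:=manip.ik(list(p),q)) is not None]
    return min(r)[1]
E
python3 - <<'E'
from h import *
np.set_printoptions(precision=4,suppress=True)
c=manip.read_camera("top")
for k,v in caps(c,(335,220,480,285)).items(): print(k,*v)
for xy,y in (((.5346,-.086),YR),((.504,-.255),YR),(D[0],YC),(D[3],YC)):
    for q in quat(y):
        for z in (.031,.16): print(xy,z,manip.ik([*xy,z],q))
E
```

```text
yellow [ 0.5344 -0.0859  0.0734] [ 0.5345 -0.0858] 223 8.518871307373047
blue [ 0.5296 -0.1416  0.0736] [ 0.5297 -0.1413] 209 8.2847261428833
red [ 0.5201 -0.1969  0.0736] [ 0.52  -0.197] 207 8.279609680175781
green [ 0.5044 -0.2569  0.0737] [ 0.5044 -0.2564] 196 8.01021957397461
(0.5346, -0.086) 0.031 [-0.2223 -0.0346  1.6526 -0.      1.5236 -0.0583]
(0.5346, -0.086) 0.16 [-0.2223 -0.0709  1.4583 -0.      1.7542 -0.0583]
(0.5346, -0.086) 0.031 None
(0.5346, -0.086) 0.16 None
(0.504, -0.255) 0.031 [-0.5286  0.0282  1.5899 -0.      1.5235 -0.3646]
(0.504, -0.255) 0.16 [-0.5286 -0.0081  1.3971 -0.      1.7526 -0.3646]
(0.504, -0.255) 0.031 None
(0.504, -0.255) 0.16 None
[0.5167 0.2827] 0.031 [ 0.4429  0.0924  1.5231 -0.      1.5261  0.5739]
[0.5167 0.2827] 0.16 [ 0.4429  0.0569  1.3311 -0.      1.7536  0.5739]
[0.5167 0.2827] 0.031 [ 0.4429  0.0924  1.5231 -0.      1.5261 -2.5677]
[0.5167 0.2827] 0.16 [ 0.4429  0.0569  1.3311 -0.      1.7536 -2.5677]
[0.4948 0.1165] 0.031 [ 0.1643 -0.1257  1.7388 -0.      1.5285  0.2953]
[0.4948 0.1165] 0.16 [ 0.1643 -0.1605  1.5411 -0.      1.761   0.2953]
[0.4948 0.1165] 0.031 None
[0.4948 0.1165] 0.16 None
```

```bash
cat >> h.py <<'E'
def pick_place(src,dst,lift=.145):
    src,dst=list(src),list(dst); zt=.050-PZ
    q=best([*src,zt],YR); p=best([*dst,zt],YC)
    manip.move_pose([*src,lift],q); manip.grip(.060)
    manip.move_linear([*src,zt],q,max_speed=.12)
    manip.grip(.0,12); s=manip.read_state(); print("grip",s["grip_width"],s["grip_force"],s["t"])
    if s["grip_width"]<.022: raise SystemExit("missed")
    manip.move_linear([*src,lift],q,max_speed=.12)
    print("lifted",manip.read_state()["grip_width"])
    manip.move_pose([*dst,lift],p)
    hit=manip.move_linear([*dst,zt-.005+.008],p,max_speed=.12,threshold=15)
    hit2=manip.move_linear([*dst,zt-.005-.003],p,max_speed=.02,threshold=2.5)
    s=manip.read_state(); print("down",hit,hit2,s["tool_pos"],s["wrist_force"])
    manip.grip(.060); manip.hold(.2); manip.move_linear([*dst,lift],p,max_speed=.12)
    print("t",manip.read_state()["t"])
E
python3 - <<'E'
from h import *
np.set_printoptions(precision=4,suppress=True)
pick_place((.5345,-.0859),D[3])
c=manip.read_camera("top"); cv2.imwrite("pics/top1.png",c["img"])
s=manip.read_camera("scene"); cv2.imwrite("pics/sc1.png",s["img"])
E
```

```text
grip 0.027396224614557308 12.000033259391785 4.5333
lifted 0.028197038415286663
down False True [0.4954 0.1165 0.0262] [1.4286 0.8777 2.5084]
t 10.0333
```

View pics/sc1.png

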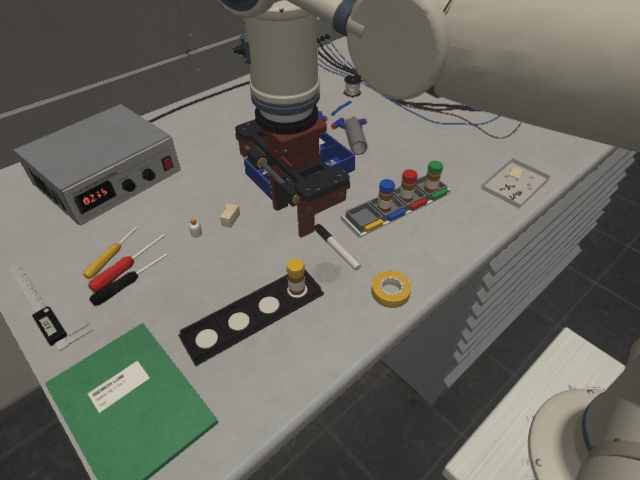

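The scene view shows yellow standing upright at (296,278) in the rightmost pocket, and the other three still in their holders. Contact came at the expected floor height, so I'll do the other three the same way.

```bash
python3 - <<'E'
from h import *
np.set_printoptions(precision=4,suppress=True)
pick_place((.5296,-.1415),D[2])
pick_place((.5200,-.1970),D[1])
pick_place((.5044,-.2567),D[0])
manip.move_linear([.5167,.2827,.20],None)
manip.move_pose([.45,-.1,.25],best([.45,-.1,.25],YR))
c=manip.read_camera("top"); cv2.imwrite("pics/top2.png",c["img"])
s=manip.read_camera("scene"); cv2.imwrite("pics/sc2.png",s["img"])
M=D.mean(0); ex=np.array([np.cos(YC),np.sin(YC)]); ey=np.array([-ex[1],ex[0]])
for k,v in caps(c,(120,220,285,300),.06,.08).items():
    d=v[0][:2]-M; print(k,v[0],"carrier x,y",d@ex,d@ey,v[2:])
print(manip.read_state()["t"])
E
```

```text
grip 0.027252214490768183 11.999959945678711 13.075
lifted 0.027461485217425346
down False True [0.5027 0.1715 0.0261] [0.3227 0.064  1.7918]
t 18.9333
grip 0.02769469429775075 12.000024318695068 22.2417
lifted 0.027828739047447766
down False True [0.5098 0.2275 0.0261] [1.5036 0.404  2.784 ]
t 28.4667
grip 0.027876517681879473 12.000001072883606 32.1583
lifted 0.027676097922503463
down False True [0.5172 0.2827 0.0261] [ 1.3984 -0.5595  2.8332]
t 38.7667
yellow [0.495  0.1155 0.0682] carrier x,y 0.00025685006648509465 -0.08469489043789515 (np.int32(224), 8.63735580444336)
blue [0.5029 0.17   0.0686] carrier x,y 0.0010597191717036196 -0.029680716835202306 (np.int32(207), 8.338640213012695)
red [0.5097 0.2255 0.0687] carrier x,y 0.0004883849308513114 0.026264570791205637 (np.int32(218), 8.721091270446777)
green [0.5169 0.2803 0.0686] carrier x,y 0.00047577885367200407 0.08150444717733665 (np.int32(205), 8.363112449645996)
40.8417
```

View pics/sc2.png

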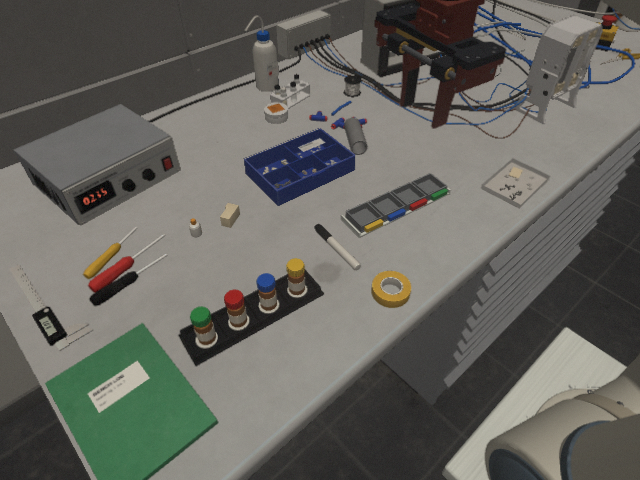

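The scene view shows all four bottles upright in the pockets: green (203,327), red (236,309), blue (266,292) and yellow (296,278). Each is within 3 mm of its pocket centre, the cap tops are at about 69 mm as expected, and the gripper is clear.

```bash
python3 -c "
from station import manip
print(manip.finish_job())"
```

```text
the job is handed in; nothing more can be done
None
```

I handed the job in at about 41 s: all four bottles stand upright in the carrier in reverse order (green, red, blue, yellow from left to right), each measured within 3 mm of its pocket centre; the judge's verdict was not shown.

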